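# Set the crockery on its matching pads and close the jar

## Task

Tidy the shelf: stand each piece of crockery upright in the middle of the pad of its own colour (terracotta red bowl, navy mug, cream mug, turquoise jar), setting each down gently, without dropping it. Carry the jar open: only once it stands on its turquoise pad, let go of it and gently put its lid on, fully seated. Leave the steel coaster where it lies.

Things in the scene. Friction and masses are not known exactly. Their poses are not given: they have to be found in the camera images.
- jar: turquoise ceramic jar, open, a straight cylinder: outer diameter 62 mm, 62 mm tall, inner diameter 54 mm, floor 6 mm thick, about 0.22 kg, loose, upright. Origin: centre of the underside; z up.
- jar_lid: turquoise jar lid, loose, right way up, 70 g. From below: plug 46 mm wide (40 at the foot), 10 mm tall, 4 mm play all round in the jar's mouth; flange 62 mm across, from 10 to 15 mm height; round knob 22 mm across, from 15 to 39 mm. Origin: centre of the plug's underside; z up. Drops in, no turning; seated, its flange lies on the jar's rim, its origin 52 mm above the jar's.
- red_bowl: small terracotta red bowl, upright and empty, rim diameter 66 mm, 52 mm tall, wall 4 mm; its side is straight from 24 mm height up to the rim and narrows below to a 44 mm foot; about 0.18 kg, loose. Origin: centre of the underside; z up.
- navy_mug: navy blue small stoneware mug, upright, empty, 62 mm outer diameter at the rim, 70 mm tall, wall 4 mm, about 0.2 kg, loose. Its handle sticks out to 68 mm from the axis on its +y side; its +x and -x sides are free to grip. Origin: centre of the underside; z up. Its yaw starts within 0.5 rad of zero (handle roughly to world +y).
- cream_mug: cream white small stoneware mug, upright, empty, 62 mm outer diameter at the rim, 70 mm tall, wall 4 mm, about 0.2 kg, loose. Its handle sticks out to 68 mm from the axis on its +y side; its +x and -x sides are free to grip. Origin: centre of the underside; z up. Its yaw starts within 0.5 rad of zero (handle roughly to world +y).
- turq_pad: turquoise square tile, the pad for the jar, 90 by 90 mm and 4 mm thick, fixed to the shelf. Origin: centre of its underside, at shelf height (z = 0); its top is at 4 mm.
- red_pad: terracotta red pad for the bowl: flat disc, 90 mm across and 4 mm thick, fixed to the shelf. Origin: centre of its underside, at shelf height (z = 0); its top is at 4 mm. 
- navy_pad: navy blue pad for the navy mug: flat disc, 90 mm across and 4 mm thick, fixed to the shelf. Origin: centre of its underside, at shelf height (z = 0); its top is at 4 mm. 
- cream_pad: cream white pad for the cream mug: flat disc, 90 mm across and 4 mm thick, fixed to the shelf. Origin: centre of its underside, at shelf height (z = 0); its top is at 4 mm. 
- steel_coaster: stainless steel coaster, disc 92 mm across, 5 mm thick, 0.2 kg, loose, a bystander that stays put. Origin: centre of its underside. All listed things start mixed in two rows, 110 mm or more centre to centre, none over 72 mm tall; a wooden egg cup and an amber glass salt pot, no part of the job, stand in the same rows.
There are look-alikes about, which are no part of the job. Several things have the shape of the cream_pad; the one meant has the colours described above. There is more than one size of the turq_pad; the job needs the smaller.

How it is judged:
On the way, in this order (a step that is already met when the one before it is completed fails the run):
1. the open jar stands on the turquoise pad, released (horizontal distance between jar and turq_pad below 0.012 m and z of jar in the frame of turq_pad below 0.008 m and angle between jar's own z axis and vertical below 0.1 rad and linear speed of jar below 0.02 m/s and contact force between the fingers and jar below 0.1 N), for 0.2 s.
2. then the lid is seated on the jar, released (all of step 1 and horizontal distance between jar_lid and jar below 0.007 m and z of jar_lid in the frame of jar between 0.046 and 0.056 m and angle between jar_lid's own z axis and vertical below 0.1 rad and linear speed of jar_lid below 0.02 m/s and contact force between the fingers and jar_lid below 0.1 N), for 0.2 s.
At the end, for the whole second after the job is handed in: Jar, bowl and both mugs stand upright (0.1 rad) on the pads of their own colour, within 12 mm of the centre; the lid is seated on the jar (4 mm in height, 7 mm off centre, 0.1 rad); all released and at rest; the steel coaster within 20 mm of where it lay (all of step 2 and horizontal distance between red_bowl and red_pad below 0.012 m and z of red_bowl in the frame of red_pad below 0.008 m and angle between each of red_bowl, navy_mug, cream_mug's own z axis and vertical below 0.1 rad and linear speed of each of red_bowl, navy_mug, cream_mug below 0.02 m/s and contact force between the fingers and red_bowl below 0.1 N and horizontal distance between navy_mug and navy_pad below 0.012 m and z of navy_mug in the frame of navy_pad below 0.008 m and contact force between the fingers and navy_mug below 0.1 N and horizontal distance between cream_mug and cream_pad below 0.012 m and z of cream_mug in the frame of cream_pad below 0.008 m and contact force between the fingers and cream_mug below 0.1 N and distance of steel_coaster from where it was at the start of the episode below 0.02 m); the robot touches nothing.
It fails at once if a piece is dropped onto its pad, or the lid onto the jar (let go 15 mm or more above it) ((contact force between the fingers and jar below 0.05 N and horizontal distance between jar and turq_pad below 0.05 m and z of jar in the frame of turq_pad above 0.019 m) or (contact force between the fingers and red_bowl below 0.05 N and horizontal distance between red_bowl and red_pad below 0.05 m and z of red_bowl in the frame of red_pad above 0.019 m) or (contact force between the fingers and navy_mug below 0.05 N and horizontal distance between navy_mug and navy_pad below 0.05 m and z of navy_mug in the frame of navy_pad above 0.019 m) or (contact force between the fingers and cream_mug below 0.05 N and horizontal distance between cream_mug and cream_pad below 0.05 m and z of cream_mug in the frame of cream_pad above 0.019 m) or (contact force between the fingers and jar_lid below 0.05 N and horizontal distance between jar_lid and jar below 0.05 m and z of jar_lid in the frame of jar above 0.067 m)).
It fails at once if the steel coaster is shoved more than 20 mm (distance of steel_coaster from where it was at the start of the episode above 0.02 m).
It also fails if it takes over 144 s, if anything falls off the work surface, if the arm or the gripper's body presses on something with over 40 N, if the wrist force passes 120 N, or if a joint passes its speed limit or range.

## Robot

A 7-joint arm with a two-finger parallel gripper is mounted at the origin on the work surface. World frame = base frame: x ahead of the robot, y to its left, z up, the work surface at z = 0. Lengths are in m, angles in rad, forces in N, time in s.
With the tool pointing down it reaches from about 0.4 to 0.875 m from the base axis. Payload 4.4 kg.
Tool frame: the origin (TCP) lies on the centre line of the jaws, within the pads' length; the fingertips stand 19 mm ahead of it and the grasp point (between the pads) is the TCP; z points along the fingers, y is the line along which they close (so a half turn about z gives the same grasp; the last joint's range is limited). The gripper opens to 85 mm and grips with 20 to 120 N. Pads are 22 mm wide; open, the fingers measure 114 mm over their backs; the gripper's body (76 mm by 85 mm) begins 54 mm behind the grasp point. The pads swing forward as they close: fully open they stand 13 mm farther back than shut.
Start: joints at [1.044, 0.628, 0.038, 1.517, -0.027, 0.996, -0.02], TCP at [0.289, -0.582, 0.25] pointing down, gripper open.
Joint ranges: [-3.06, 3.06], [-0.37, 2.12], [-1.25, 1.32], [0.18, 2.47], [-1.1, 4.24], [0.23, 1.98], [-2.94, 2.94]. Speed limits (rad/s): [2.57, 2.57, 3.14, 3.14, 3.14, 3.14, 3.14].

## Interface

Orientations are given as a unit quaternion [w, x, y, z].
In Python, from cell import * gives the robot as it stands. The module is installed in compiled form; this text tells all that it offers.
- The arm moves only by the shell command python3 -m pendant 'ROWS' [FORCE]. ROWS is JSON, a list of rows, each an object of numbers: "rx", "ry", "rz": the turn, a rotation vector about the world's x, y, z in rad; "tx", "ty", "tz": the shift along the world's x, y, z in m; "grip": the opening, from 0 (shut) to 1 (fully open). A call has 1 to 20 rows; each row shifts and turns the commanded pose from where the row before left it; what a row does not reach is not made up. A row lasts 1/8 s, in which the tool goes at most 62.5 mm and 10.7 degrees, less where a joint would pass 70% of its speed; a pose out of reach is approached as far as the arm can. A call is refused whole if a number of a shift passes 0.0625 or a number of a turn 0.188, either way. A call with a gripper value outside its range is refused whole. The fingers move at their own pace and stop on an object; FORCE is the grip in N (left out, the last holds). Time passes only in rows, so rows that do not move let the fingers close. It gives the time, the measured TCP pose, the force, the opening and the grip force at its end, in the units of the state.
- observe(): the state, without advancing time (a new reading comes with each control period).
- camera(name): name is "scene" or "top" or "wrist"; returns a dict with "frame" (420x560x3 uint8, red, green, blue), "z_map" (420x560 float32, m along the optical axis (not along the pixel's ray), 0 where there is no reading), "vertical_fov" (degrees; the focal length in pixels is half the picture's height over the tangent of half this angle, whatever the lens; pixels are square), "cx", "cy" (the principal point, pixels), "R" (3x3) and "t" (3): a world point X has camera coordinates R X + t; the wrist camera has in their place "T_tool_cam" (4x4, takes a point from camera to tool coordinates, whose origin is the TCP and whose axes are the flange's). Camera axes: x right, y down, z forward; pixel columns grow to the right and rows downward; lengths in m; the calibration is good to about 2 mm. A picture is of the moment at which its call begins: read the wrist's pose just before it.
- sign_off(): hands the job in; it is judged then, once.
The state is a dict: "time_s": time; "q": joint angles; "qd": joint speeds; "tau": joint torques, N m; "eef_pos": TCP position; "tcp_rot": TCP orientation; "contact_force": force on the tool from outside, world axes, zero at the start; "wrist_torque": the same for the moment, N m; "width": finger opening in m; "finger_force": force on a finger pad.
Only numpy, scipy, OpenCV 4.12 (cv2) and the standard library are available. Lean on these libraries where they do the work, as an engineer would, in place of code of your own. Each camera call takes 0.05 s, during which the arm holds its last target. There are 200 camera calls.

## Working session

There is one attempt and no reset: what is moved stays moved. The work goes in short steps, Python scripts to look and compute and a shell command to move; the robot and the scene stay as the last step left them, time stands still between calls to the robot, and variables do not carry over. Pictures are saved under pics/ and viewed, at most 14 in all, crops included, and the job is handed in when it is done.

```bash
mkdir -p pics; python3 - <<'E'
from cell import *
import cv2,numpy as np,pickle
s=observe();print({k:np.round(v,3) for k,v in s.items()})
D={}
for n in("top","scene"):
    c=camera(n);D[n]=c;cv2.imwrite(f"pics/{n}0.png",c["frame"][:,:,::-1])
    print(n,c["vertical_fov"],c["cx"],c["cy"],np.round(c["R"],3).tolist(),np.round(c["t"],3))
pickle.dump(D,open("d0.pkl","wb"))
E
```

```text
{'time_s': np.float64(0.0), 'q': array([ 1.044,  0.629,  0.038,  1.518, -0.027,  0.996, -0.02 ]), 'qd': array([-0.002,  0.   ,  0.001, -0.001,  0.001,  0.001,  0.001]), 'tau': array([-1.0000e-03, -5.6340e+01,  1.2260e+00, -1.9344e+01,  1.1000e-02,
        1.1000e-02, -0.0000e+00]), 'eef_pos': array([ 0.289, -0.582,  0.249]), 'tcp_rot': array([-0.001,  0.974,  0.228, -0.   ]), 'contact_force': array([-0.243, -0.31 , -0.415]), 'wrist_torque': array([-0.03 ,  0.04 ,  0.036]), 'finger_force': np.float64(0.0), 'width': np.float64(0.086)}
top 54.28670957718089 289.5983297156409 199.16891616938037 [[0.003, -1.0, -0.003], [-0.99, -0.003, -0.143], [0.143, 0.003, -0.99]] [-0.065  0.435  1.003]
scene 50.90157200755171 289.8307379522316 213.9203426987211 [[-0.263, 0.965, -0.004], [0.729, 0.196, -0.656], [-0.632, -0.175, -0.755]] [ 0.169 -0.318  1.658]
```

View pics/top0.png

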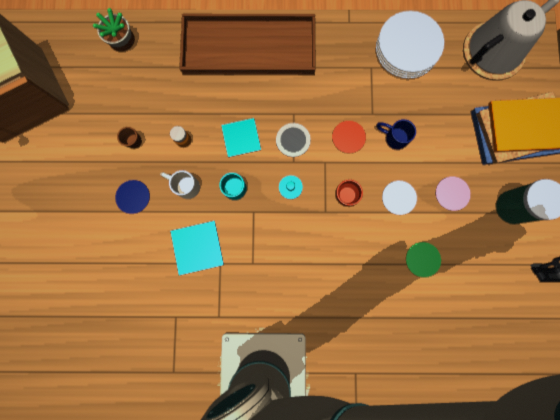

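View pics/scene0.png

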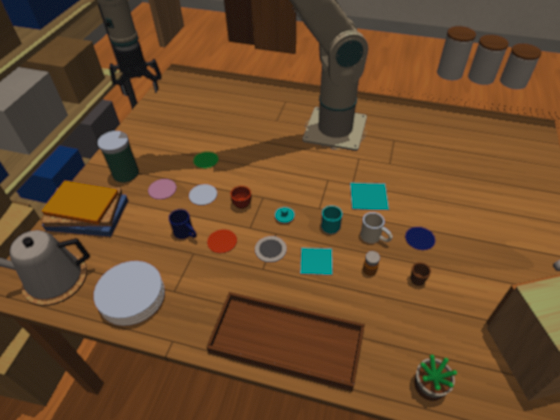

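The top view shows these pieces:

| Item | Pixel (top view) |
|---|---|
| navy pad | (133,197) |
| cream mug | (182,183) |
| jar | (233,186) |
| lid | (290,187) |
| bowl | (348,193) |
| navy mug | (400,134) |
| red pad | (349,137) |
| coaster | (293,139) |
| salt pot | (130,137) |
| egg cup | (179,135) |

- **Possible cream pads:** white disc (400,198), pink disc (453,193), green disc (424,259) and the plate stack (410,45). By the description I choose the white disc at (400,198).
- **Possible turquoise pads:** small tile (240,138) and large tile (197,247). I choose the smaller, (240,138).

```bash
cat > h.py <<'E'
import numpy as np,cv2
def rays(c,uv):
    f=210/np.tan(np.radians(c["vertical_fov"]/2))
    uv=np.asarray(uv,float); return np.stack([(uv[...,0]-c["cx"])/f,(uv[...,1]-c["cy"])/f,np.ones(uv.shape[:-1])],-1)
def RT(c,s=None):
    "camera->world rotation and origin"
    if "R" in c: return c["R"].T, -c["R"].T@c["t"]
    from scipy.spatial.transform import Rotation as Ro
    w,x,y,z=s["tcp_rot"]; M=Ro.from_quat([x,y,z,w]).as_matrix(); T=np.array(c["T_tool_cam"])
    return M@T[:3,:3], M@T[:3,3]+np.array(s["eef_pos"])
def plane(c,uv,h,s=None):
    R,o=RT(c,s); d=rays(c,uv)@R.T; return o+d*((h-o[2])/d[...,2])[...,None]
def cloud(c,s=None):
    R,o=RT(c,s); v,u=np.mgrid[:420,:560]; P=rays(c,np.stack([u,v],-1))*c["z_map"][...,None]
    return P@R.T+o
def project(c,X,s=None):
    R,o=RT(c,s); p=(np.asarray(X)-o)@R; f=210/np.tan(np.radians(c["vertical_fov"]/2)); return p[...,:2]/p[...,2:]*f+[c["cx"],c["cy"]]
E
python3 - <<'E'
import pickle,cv2,numpy as np
from h import *
D=pickle.load(open("d0.pkl","rb"));c=D["top"];P=cloud(c);F=c["frame"]
pts=dict(navypad=(133,197,0.004),cmug=(182,183,.07),jar=(233,186,.062),lid=(290,187,.039),bowl=(348,193,.052),cpad=(400,198,.004),pink=(453,193,.004),big=(197,247,.004),tpad=(240,138,.004),coaster=(293,139,.005),rpad=(349,137,.004),nmug=(400,134,.07),salt=(130,137,.05),egg=(179,135,.05))
tab=P[230:300,260:340,2];print("table z",np.median(tab),tab.std())
# foreground by saturation/hue distance from wood: use height plus colour
for n,(u,v,h) in pts.items():
    p0=plane(c,(u,v),h)[:2]
    d=np.hypot(*(P[...,:2]-p0).transpose(2,0,1)); near=(d<.055)
    zz=P[...,2]; 
    if h>.01:
        m=near&(zz>.02); zt=np.percentile(zz[m],97); m2=(near&(zz>zt-.006))
    else:
        lab=cv2.cvtColor(F,cv2.COLOR_RGB2LAB).astype(int); m2=near&(np.abs(lab-lab[v,u])[...,1:].sum(-1)<25)&(np.abs(lab-lab[v,u])[...,0]<60);zt=np.median(zz[m2])
    cc,r=cv2.minEnclosingCircle(P[...,:2][m2].astype(np.float32))
    # ray based
    uv=np.argwhere(m2)[:,::-1]; q=plane(c,uv,h)[:,:2].astype(np.float32); c2,r2=cv2.minEnclosingCircle(q); mm=cv2.minAreaRect(q)
    print(n,"ztop %.3f n %d"%(zt,m2.sum()),"depth",np.round(cc,4),round(r,4),"ray",np.round(c2,4),round(r2,4),"rect",np.round(mm[0],4),np.round(mm[1],3),round(mm[2]),F[v,u],"R %.3f"%np.hypot(*cc))
cr=cv2.resize(F[110:280,100:480],None,fx=2.1,fy=2.1,interpolation=cv2.INTER_CUBIC);cv2.imwrite("pics/crop0.png",cr[:,:,::-1])
E
```

```text
table z -0.0004137924470941634 0.05271665594254102
navypad ztop 0.004 n 862 depth [0.4452 0.3467] 0.0448 ray [0.4451 0.346 ] 0.0438 rect [0.4461 0.346 ] [0.085 0.083] 3 [ 32  44 105] R 0.564
cmug ztop 0.072 n 134 depth [0.4723 0.2064] 0.0361 ray [0.4711 0.2058] 0.0359 rect [0.4692 0.2017] [0.061 0.06 ] 21 [206 217 225] R 0.515
jar ztop 0.064 n 125 depth [0.4662 0.0804] 0.0308 ray [0.4663 0.0798] 0.0309 rect [0.4656 0.0807] [0.06  0.059] 1 [ 47 217 215] R 0.473
lid ztop 0.042 n 52 depth [ 0.4688 -0.0647] 0.0106 ray [ 0.4686 -0.0648] 0.0105 rect [ 0.4686 -0.0645] [0.018 0.02 ] 0 [ 65 218 224] R 0.473
bowl ztop 0.054 n 128 depth [ 0.4497 -0.2119] 0.033 ray [ 0.4497 -0.2115] 0.0328 rect [ 0.4492 -0.212 ] [0.062 0.063] 89 [209 100  67] R 0.497
cpad ztop 0.004 n 927 depth [ 0.4459 -0.3478] 0.0459 ray [ 0.4449 -0.3471] 0.045 rect [ 0.4443 -0.3469] [0.086 0.088] 0 [205 216 224] R 0.566
pink ztop 0.004 n 937 depth [ 0.4567 -0.4872] 0.0469 ray [ 0.4561 -0.4865] 0.0454 rect [ 0.4564 -0.486 ] [0.085 0.09 ] 87 [204 166 191] R 0.668
big ztop 0.005 n 1466 depth [0.315  0.1724] 0.055 ray [0.3149 0.1
[... 213 characters left out ...]
ster ztop 0.005 n 495 depth [ 0.599  -0.0719] 0.0343 ray [ 0.599  -0.0714] 0.0339 rect [ 0.5997 -0.0719] [0.066 0.064] 0 [92 93 91] R 0.603
rpad ztop 0.004 n 884 depth [ 0.6081 -0.2195] 0.0467 ray [ 0.6077 -0.2196] 0.0456 rect [ 0.6086 -0.219 ] [0.087 0.088] 89 [208  79  47] R 0.646
nmug ztop 0.072 n 133 depth [ 0.6014 -0.3462] 0.0312 ray [ 0.6009 -0.3457] 0.0317 rect [ 0.6002 -0.3452] [0.059 0.06 ] 0 [ 30  41 104] R 0.694
salt ztop 0.052 n 98 depth [0.5922 0.3503] 0.0259 ray [0.5927 0.3498] 0.0261 rect [0.5925 0.3501] [0.049 0.048] 48 [131  73  36] R 0.688
egg ztop 0.068 n 173 depth [0.5956 0.2182] 0.0192 ray [0.6    0.2228] 0.0198 rect [0.6005 0.223 ] [0.037 0.037] 28 [206 201 184] R 0.634
```

View pics/crop0.png

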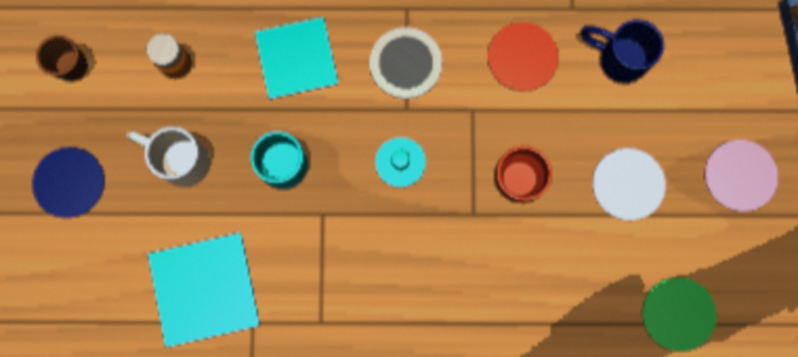

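The crop shows the white disc at crop (629,184). Its colour matches the cream mug (205,216,224), so it is the cream pad, and pink and green are the look-alikes. The small tile at crop (297,57) measures 89 mm, so it is the right one. All heights and sizes agree with the description. Next I move above the jar.

```bash
python3 -m pendant '[{"tx":0.0148,"ty":0.055,"tz":-0.006,"rz":0.0925,"grip":1},{"tx":0.0148,"ty":0.055,"tz":-0.006,"rz":0.0925},{"tx":0.0148,"ty":0.055,"tz":-0.006,"rz":0.0925},{"tx":0.0148,"ty":0.055,"tz":-0.006,"rz":0.0925},{"tx":0.0148,"ty":0.055,"tz":-0.006,"rz":0.0925},{"tx":0.0148,"ty":0.055,"tz":-0.006,"rz":0.0925},{"tx":0.0148,"ty":0.055,"tz":-0.006,"rz":0.0925},{"tx":0.0148,"ty":0.055,"tz":-0.006,"rz":0.0925},{"tx":0.0148,"ty":0.055,"tz":-0.006,"rz":0.0925},{"tx":0.0148,"ty":0.055,"tz":-0.006,"rz":0.0925},{"tx":0.0148,"ty":0.055,"tz":-0.006,"rz":0.0925},{"tx":0.0148,"ty":0.055,"tz":-0.006,"rz":0.0925},{},{}]' 40
python3 - <<'E'
from cell import *
import cv2,numpy as np
from h import *
s=observe();c=camera("wrist");cv2.imwrite("pics/w1.png",c["frame"][:,:,::-1]);print(c["vertical_fov"],c["cx"],c["cy"],np.round(c["T_tool_cam"],3).tolist(),s["eef_pos"],s["tcp_rot"])
P=cloud(c,s);z=P[...,2];m=(z>.056)&(z<.07)&(c["z_map"]>.05)&(np.hypot(P[...,0]-.466,P[...,1]-.08)<.05)
if m.any():
  print(cv2.minEnclosingCircle(P[...,:2][m].astype(np.float32)),np.percentile(z[m],50),m.sum())
E
```

```text
67.66958945484751 280.26937979798885 212.1614253137476 [[0.0, -0.966, -0.258, 0.066], [1.0, 0.0, 0.0, -0.001], [-0.0, -0.258, 0.966, -0.122], [0.0, 0.0, 0.0, 1.0]] [ 0.28884478 -0.58171155  0.2495052 ] [-8.11081494e-04  9.73576467e-01  2.28359734e-01 -1.91370212e-04]validation failed for argument at $[0]...
```

View pics/w1.png

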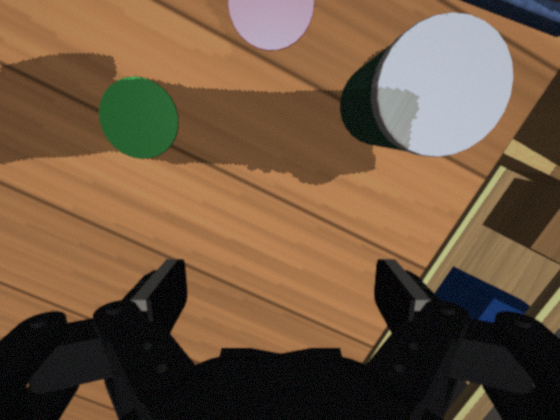

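The arm did not move, because the rows were refused. The wrist view shows only the green disc at (138,117) and the pink disc at (270,20). My guess is that every row needs all its keys, so I'll test that.

```bash
python3 -m pendant '[{"tx":0.0148,"ty":0.055,"tz":-0.006,"rx":0,"ry":0,"rz":0.0925,"grip":1}]' 40; python3 -m pendant '[{"rx":0.0,"ry":0.0,"rz":0.0925,"tx":0.0148,"ty":0.055,"tz":-0.006,"grip":1.0}]'
```

```text
time_s: 0.28
eef_pos: [0.3016, -0.5306, 0.2438]
tcp_rot: [0.002, 0.963, 0.271, -0.001]
contact_force: [1.5, 0.5, -0.4]
width: 0.0854
finger_force: 0.0
time_s: 0.4
eef_pos: [0.3187, -0.4709, 0.2377]
tcp_rot: [-0.0, 0.948, 0.318, 0.0]
contact_force: [1.7, 0.4, 0.1]
width: 0.0853
finger_force: 0.0
```

```bash
python3 -m pendant '[{"tx":0.0148,"ty":0.055,"tz":-0.006,"rx":0,"ry":0,"rz":0.0925,"grip":1},{"tx":0.0148,"ty":0.055,"tz":-0.006,"rx":0,"ry":0,"rz":0.0925,"grip":1},{"tx":0.0148,"ty":0.055,"tz":-0.006,"rx":0,"ry":0,"rz":0.0925,"grip":1},{"tx":0.0148,"ty":0.055,"tz":-0.006,"rx":0,"ry":0,"rz":0.0925,"grip":1},{"tx":0.0148,"ty":0.055,"tz":-0.006,"rx":0,"ry":0,"rz":0.0925,"grip":1},{"tx":0.0148,"ty":0.055,"tz":-0.006,"rx":0,"ry":0,"rz":0.0925,"grip":1},{"tx":0.0148,"ty":0.055,"tz":-0.006,"rx":0,"ry":0,"rz":0.0925,"grip":1},{"tx":0.0148,"ty":0.055,"tz":-0.006,"rx":0,"ry":0,"rz":0.0925,"grip":1},{"tx":0.0148,"ty":0.055,"tz":-0.006,"rx":0,"ry":0,"rz":0.0925,"grip":1},{"tx":0.0148,"ty":0.055,"tz":-0.006,"rx":0,"ry":0,"rz":0.0925,"grip":1},{"tx":0,"ty":0,"tz":0,"rx":0,"ry":0,"rz":0,"grip":1},{"tx":0,"ty":0,"tz":0,"rx":0,"ry":0,"rz":0,"grip":1}]'
cat > look.py <<'E'
import sys,cv2,numpy as np
from cell import *
from h import *
# look.py x y h [band] : circle of the points near height h around (x,y), seen from the wrist
s=observe();c=camera("wrist");P=cloud(c,s);z=P[...,2]
x,y,h=map(float,sys.argv[1:4])
m=(abs(z-h)<.005)&(c["z_map"]>.03)&(np.hypot(P[...,0]-x,P[...,1]-y)<.06)
if m.any():
  uv=np.argwhere(m)[:,::-1];q=plane(c,uv,h,s)[:,:2].astype(np.float32);cc,r=cv2.minEnclosingCircle(q);re=cv2.minAreaRect(q)
  print("ctr",np.round(cc,4),"r",round(r,4),"rect",np.round(re[0],4),np.round(re[1],4),"z %.4f"%np.median(z[m]),m.sum(),"rows",uv.min(0),uv.max(0))
  print("rel to tcp",np.round(np.array(cc)-s["eef_pos"][:2],4))
print(np.round(s["eef_pos"],4),np.round(s["tcp_rot"],3))
if len(sys.argv)>4: cv2.imwrite(f"pics/{sys.argv[4]}.png",c["frame"][:,:,::-1])
E
python3 look.py .466 .080 .062 w2
```

```text
time_s: 1.9
eef_pos: [0.4662, 0.0773, 0.178]
tcp_rot: [-0.0, 0.707, 0.707, -0.001]
contact_force: [0.2, 0.4, -0.2]
width: 0.0854
finger_force: 0.0
ctr [0.4674 0.0818] r 0.0307 rect [0.4674 0.0818] [0.06 0.06] z 0.0604 1196 rows [243 172] [319 246]
rel to tcp [0.0012 0.0044]
[0.4662 0.0773 0.178 ] [-0.     0.707  0.707 -0.001]
```

View pics/w2.png

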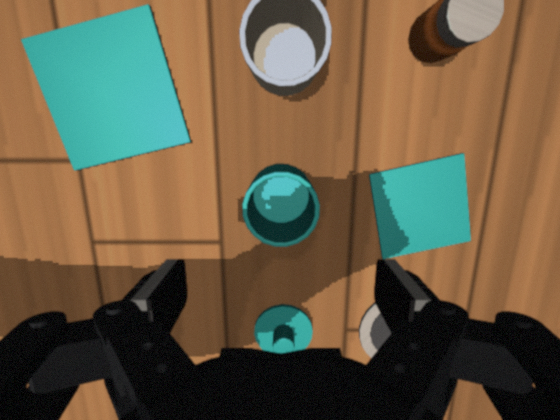

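The wrist view shows the jar rim at (281,209), the small tile at (422,205), and the lid at (284,330). The jar is 62 mm tall and 60 mm across, as expected. Next I measure the tile in this same view.

```bash
python3 - <<'E'
from cell import *
from h import *
s=observe();c=camera("wrist");hsv=cv2.cvtColor(c["frame"],cv2.COLOR_RGB2HSV)
m=cv2.inRange(hsv,(80,120,60),(100,255,255));n,l,st,ct=cv2.connectedComponentsWithStats(m)
k=l[205,422];uv=np.argwhere(l==k)[:,::-1];q=plane(c,uv,.004,s)[:,:2].astype(np.float32);print(cv2.minAreaRect(q),st[k])
E
python3 -m pendant '[{"tx":0.001,"ty":0.004,"tz":-0.04,"rx":0,"ry":0,"rz":0,"grip":1},{"tx":0,"ty":0,"tz":-0.04,"rx":0,"ry":0,"rz":0,"grip":1},{"tx":0,"ty":0,"tz":-0.035,"rx":0,"ry":0,"rz":0,"grip":1},{"tx":0,"ty":0,"tz":-0.023,"rx":0,"ry":0,"rz":0,"grip":1},{"tx":0,"ty":0,"tz":0,"rx":0,"ry":0,"rz":0,"grip":1},{"tx":0,"ty":0,"tz":0,"rx":0,"ry":0,"rz":0,"grip":0.6},{"tx":0,"ty":0,"tz":0,"rx":0,"ry":0,"rz":0,"grip":0.6},{"tx":0,"ty":0,"tz":0,"rx":0,"ry":0,"rz":0,"grip":0.6},{"tx":0,"ty":0,"tz":0,"rx":0,"ry":0,"rz":0,"grip":0.6}]' 30
```

```text
((0.6040367484092712, 0.06869927793741226), (0.08842688053846359, 0.08827567100524902), 12.94819450378418) [ 370  153  100  104 7953]
time_s: 3.12
eef_pos: [0.468, 0.0812, 0.0416]
tcp_rot: [0.001, 0.707, 0.707, 0.0]
contact_force: [-1.3, -1.2, 6.1]
width: 0.0618
finger_force: 33.3
```

```bash
python3 -m pendant '[{"tx":0,"ty":0,"tz":0.02,"rx":0,"ry":0,"rz":0,"grip":0.6},{"tx":0,"ty":0,"tz":0.03,"rx":0,"ry":0,"rz":0,"grip":0.6},{"tx":0,"ty":0,"tz":0.03,"rx":0,"ry":0,"rz":0,"grip":0.6},{"tx":0.034,"ty":-0.0032,"tz":0,"rx":0,"ry":0,"rz":0,"grip":0.6},{"tx":0.034,"ty":-0.0032,"tz":0,"rx":0,"ry":0,"rz":0,"grip":0.6},{"tx":0.034,"ty":-0.0032,"tz":0,"rx":0,"ry":0,"rz":0,"grip":0.6},{"tx":0.034,"ty":-0.0031,"tz":0,"rx":0,"ry":0,"rz":0,"grip":0.6},{"tx":0,"ty":0,"tz":-0.03,"rx":0,"ry":0,"rz":0,"grip":0.6},{"tx":0,"ty":0,"tz":-0.03,"rx":0,"ry":0,"rz":0,"grip":0.6},{"tx":0,"ty":0,"tz":-0.008,"rx":0,"ry":0,"rz":0,"grip":0.6},{"tx":0,"ty":0,"tz":-0.003,"rx":0,"ry":0,"rz":0,"grip":0.6},{"tx":0,"ty":0,"tz":0,"rx":0,"ry":0,"rz":0,"grip":0.6},{"tx":0,"ty":0,"tz":0,"rx":0,"ry":0,"rz":0,"grip":0.6}]'
```

```text
time_s: 4.75
eef_pos: [0.6044, 0.0692, 0.0504]
tcp_rot: [0.001, 0.707, 0.707, 0.001]
contact_force: [-0.2, -0.9, -2.0]
width: 0.0619
finger_force: 34.1
```

```bash
python3 -m pendant '[{"tx":0,"ty":0,"tz":-0.0025,"rx":0,"ry":0,"rz":0,"grip":0.6},{"tx":0,"ty":0,"tz":-0.002,"rx":0,"ry":0,"rz":0,"grip":0.6},{"tx":0,"ty":0,"tz":-0.001,"rx":0,"ry":0,"rz":0,"grip":0.6},{"tx":0,"ty":0,"tz":0,"rx":0,"ry":0,"rz":0,"grip":0.6}]'
```

```text
time_s: 5.25
eef_pos: [0.6039, 0.0691, 0.0457]
tcp_rot: [0.0, 0.707, 0.707, 0.0]
contact_force: [-3.8, -0.6, 12.0]
width: 0.0619
finger_force: 35.2
```

```bash
python3 -m pendant '[{"tx":0,"ty":0,"tz":0,"rx":0,"ry":0,"rz":0,"grip":0.85},{"tx":0,"ty":0,"tz":0,"rx":0,"ry":0,"rz":0,"grip":1},{"tx":0,"ty":0,"tz":0,"rx":0,"ry":0,"rz":0,"grip":1},{"tx":0,"ty":0,"tz":0,"rx":0,"ry":0,"rz":0,"grip":1},{"tx":0,"ty":0,"tz":0.03,"rx":0,"ry":0,"rz":0,"grip":1},{"tx":0,"ty":0,"tz":0.05,"rx":0,"ry":0,"rz":0,"grip":1},{"tx":0,"ty":0,"tz":0.055,"rx":0,"ry":0,"rz":0,"grip":1},{"tx":0,"ty":0,"tz":0,"rx":0,"ry":0,"rz":0,"grip":1}]'
python3 look.py .604 .069 .066
python3 -m pendant '[{"tx":-0.034,"ty":-0.034,"tz":0,"rx":0,"ry":0,"rz":0,"grip":1},{"tx":-0.034,"ty":-0.034,"tz":0,"rx":0,"ry":0,"rz":0,"grip":1},{"tx":-0.034,"ty":-0.034,"tz":0,"rx":0,"ry":0,"rz":0,"grip":1},{"tx":-0.033,"ty":-0.032,"tz":0,"rx":0,"ry":0,"rz":0,"grip":1},{"tx":0,"ty":0,"tz":0,"rx":0,"ry":0,"rz":0,"grip":1},{"tx":0,"ty":0,"tz":0,"rx":0,"ry":0,"rz":0,"grip":1}]'
python3 look.py .4687 -.0647 .039
python3 look.py .4687 -.0647 .015
```

```text
time_s: 6.25
eef_pos: [0.6067, 0.0698, 0.1834]
tcp_rot: [0.003, 0.707, 0.707, 0.004]
contact_force: [0.5, 0.7, -0.6]
width: 0.0856
finger_force: 0.0
ctr [0.6049 0.0699] r 0.0308 rect [0.6048 0.0697] [0.0601 0.0599] z 0.0644 1178 rows [238 178] [313 251]
rel to tcp [-0.0018  0.    ]
[0.6067 0.0698 0.1834] [0.003 0.707 0.707 0.004]
time_s: 7.05
eef_pos: [0.4687, -0.0646, 0.1781]
tcp_rot: [-0.001, 0.707, 0.707, 0.0]
contact_force: [-0.3, 0.4, -0.1]
width: 0.0854
finger_force: 0.0
ctr [ 0.4697 -0.0632] r 0.0109 rect [ 0.4698 -0.0633] [0.021  0.0208] z 0.0375 472 rows [269 195] [293 219]
rel to tcp [0.001  0.0014]
[ 0.4687 -0.0646  0.1781] [-0.001  0.707  0.707  0.   ]
ctr [ 0.4698 -0.0638] r 0.031 rect [ 0.4698 -0.0637] [0.0601 0.0613] z 0.0136 2757 rows [248 169] [312 233]
rel to tcp [0.0007 0.0003]
[ 0.4692 -0.0641  0.1782] [-0.     0.707  0.707  0.   ]
```

```bash
python3 -m pendant '[{"tx":0.0008,"ty":0.001,"tz":-0.045,"rx":0,"ry":0,"rz":0,"grip":0.7},{"tx":0,"ty":0,"tz":-0.045,"rx":0,"ry":0,"rz":0,"grip":0.7},{"tx":0,"ty":0,"tz":-0.035,"rx":0,"ry":0,"rz":0,"grip":0.7},{"tx":0,"ty":0,"tz":-0.015,"rx":0,"ry":0,"rz":0,"grip":0.7},{"tx":0,"ty":0,"tz":0,"rx":0,"ry":0,"rz":0,"grip":0.5},{"tx":0,"ty":0,"tz":0,"rx":0,"ry":0,"rz":0,"grip":0.35},{"tx":0,"ty":0,"tz":0,"rx":0,"ry":0,"rz":0,"grip":0.1},{"tx":0,"ty":0,"tz":0,"rx":0,"ry":0,"rz":0,"grip":0.1},{"tx":0,"ty":0,"tz":0,"rx":0,"ry":0,"rz":0,"grip":0.1},{"tx":0,"ty":0,"tz":0,"rx":0,"ry":0,"rz":0,"grip":0.1}]' 25
```

```text
time_s: 8.4
eef_pos: [0.4704, -0.0639, 0.04]
tcp_rot: [0.001, 0.707, 0.707, 0.001]
contact_force: [1.2, -0.4, 7.9]
width: 0.0209
finger_force: 24.8
```

```bash
python3 -m pendant '[{"tx":0,"ty":0,"tz":0.02,"rx":0,"ry":0,"rz":0,"grip":0.1},{"tx":0,"ty":0,"tz":0.04,"rx":0,"ry":0,"rz":0,"grip":0.1},{"tx":0,"ty":0,"tz":0.04,"rx":0,"ry":0,"rz":0,"grip":0.1},{"tx":0.0335,"ty":0.0334,"tz":0,"rx":0,"ry":0,"rz":0,"grip":0.1},{"tx":0.0335,"ty":0.0334,"tz":0,"rx":0,"ry":0,"rz":0,"grip":0.1},{"tx":0.0335,"ty":0.0334,"tz":0,"rx":0,"ry":0,"rz":0,"grip":0.1},{"tx":0.0335,"ty":0.0334,"tz":0,"rx":0,"ry":0,"rz":0,"grip":0.1},{"tx":0,"ty":0,"tz":0,"rx":0,"ry":0,"rz":0,"grip":0.1},{"tx":0,"ty":0,"tz":0,"rx":0,"ry":0,"rz":0,"grip":0.1}]'
python3 look.py .605 .07 .066 w3
python3 - <<'E'
from cell import *
import cv2
F=camera("scene")["frame"][150:290,240:440];cv2.imwrite("pics/s1.png",cv2.resize(F,None,fx=3.5,fy=3.5)[:,:,::-1])
E
```

```text
time_s: 9.52
eef_pos: [0.6026, 0.0688, 0.1387]
tcp_rot: [-0.0, 0.707, 0.707, -0.001]
contact_force: [-1.3, -0.9, -1.4]
width: 0.0205
finger_force: 24.8
ctr [0.6057 0.077 ] r 0.0296 rect [0.6069 0.0885] [0.0244 0.0589] z 0.0644 724 rows [239 186] [329 227]
rel to tcp [0.0032 0.0082]
[0.6026 0.0688 0.1387] [-0.     0.707  0.707 -0.001]
```

View pics/s1.png

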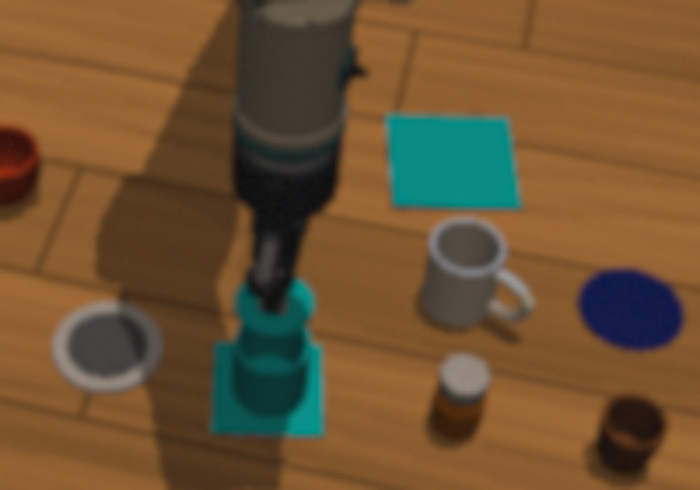

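View pics/w3.png

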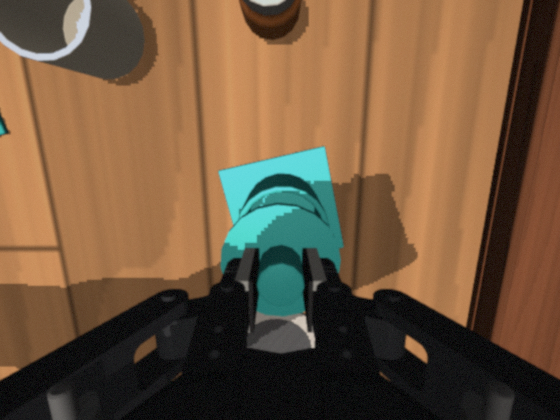

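The wrist view shows the lid level in the fingers at about (280,245), with the jar rim behind it at (283,190). It needs about 2 mm more in x.

```bash
python3 -m pendant '[{"tx":0.0022,"ty":0.001,"tz":-0.01,"rx":0,"ry":0,"rz":0,"grip":0.1},{"tx":0,"ty":0,"tz":-0.015,"rx":0,"ry":0,"rz":0,"grip":0.1},{"tx":0,"ty":0,"tz":0,"rx":0,"ry":0,"rz":0,"grip":0.1},{"tx":0,"ty":0,"tz":0,"rx":0,"ry":0,"rz":0,"grip":0.1}]'
python3 look.py .605 .07 .066;python3 look.py .605 .07 .082
```

```text
time_s: 10.12
eef_pos: [0.6055, 0.0707, 0.1135]
tcp_rot: [-0.0, 0.707, 0.707, -0.0]
contact_force: [-0.1, -0.7, -1.2]
width: 0.0208
finger_force: 24.8
ctr [0.6019 0.0853] r 0.0261 rect [0.6004 0.0929] [0.052  0.0155] z 0.0642 487 rows [228 197] [318 232]
rel to tcp [-0.0036  0.0146]
[0.6055 0.0707 0.1135] [-0.     0.707  0.707 -0.   ]
ctr [0.6065 0.0687] r 0.0326 rect [0.6077 0.0707] [0.0595 0.0629] z 0.0866 1761 rows [221 203] [340 316]
rel to tcp [ 0.0008 -0.0021]
[0.6058 0.0708 0.1138] [-0.     0.707  0.707  0.   ]
```

```bash
python3 -m pendant '[{"tx":-0.0007,"ty":-0.0007,"tz":-0.006,"rx":0,"ry":0,"rz":0,"grip":0.1},{"tx":0,"ty":0,"tz":-0.005,"rx":0,"ry":0,"rz":0,"grip":0.1},{"tx":0,"ty":0,"tz":-0.003,"rx":0,"ry":0,"rz":0,"grip":0.1},{"tx":0,"ty":0,"tz":-0.002,"rx":0,"ry":0,"rz":0,"grip":0.1},{"tx":0,"ty":0,"tz":0,"rx":0,"ry":0,"rz":0,"grip":0.1}]'
```

```text
time_s: 10.85
eef_pos: [0.6049, 0.07, 0.0976]
tcp_rot: [-0.0, 0.707, 0.707, -0.0]
contact_force: [0.2, -0.3, -0.3]
width: 0.0209
finger_force: 24.8
```

```bash
python3 -m pendant '[{"tx":0,"ty":0,"tz":-0.0015,"rx":0,"ry":0,"rz":0,"grip":0.1},{"tx":0,"ty":0,"tz":-0.001,"rx":0,"ry":0,"rz":0,"grip":0.1},{"tx":0,"ty":0,"tz":0,"rx":0,"ry":0,"rz":0,"grip":0.1},{"tx":0,"ty":0,"tz":0,"rx":0,"ry":0,"rz":0,"grip":0.1}]'
```

```text
time_s: 11.35
eef_pos: [0.6051, 0.0701, 0.0961]
tcp_rot: [0.0, 0.707, 0.707, 0.0]
contact_force: [-2.1, -0.4, 5.2]
width: 0.0211
finger_force: 25.3
```

```bash
python3 -m pendant '[{"tx":0,"ty":0,"tz":0,"rx":0,"ry":0,"rz":0,"grip":0.35},{"tx":0,"ty":0,"tz":0,"rx":0,"ry":0,"rz":0,"grip":0.5},{"tx":0,"ty":0,"tz":0,"rx":0,"ry":0,"rz":0,"grip":0.6},{"tx":0,"ty":0,"tz":0,"rx":0,"ry":0,"rz":0,"grip":0.6},{"tx":0,"ty":0,"tz":0.03,"rx":0,"ry":0,"rz":0,"grip":1},{"tx":0,"ty":0,"tz":0.05,"rx":0,"ry":0,"rz":0,"grip":1},{"tx":0,"ty":0,"tz":0.03,"rx":0,"ry":0,"rz":0,"grip":1},{"tx":0,"ty":0,"tz":0,"rx":0,"ry":0,"rz":0,"grip":1}]'
python3 look.py .605 .07 .071;python3 look.py .605 .07 .095
```

```text
time_s: 12.35
eef_pos: [0.6066, 0.0704, 0.208]
tcp_rot: [0.002, 0.707, 0.707, 0.002]
contact_force: [-0.1, -0.2, 0.1]
width: 0.085
finger_force: 0.0
ctr [0.6062 0.0704] r 0.031 rect [0.6059 0.0702] [0.0608 0.0608] z 0.0696 3256 rows [242 174] [313 243]
rel to tcp [-0.0005 -0.    ]
[0.6066 0.0704 0.208 ] [0.002 0.707 0.707 0.002]
ctr [0.606  0.0707] r 0.011 rect [0.6061 0.0709] [0.0207 0.0212] z 0.0936 575 rows [266 203] [293 230]
rel to tcp [0.0006 0.0006]
[0.6054 0.07   0.2062] [0.001 0.707 0.707 0.001]
```

The lid is seated: the flange top reads 0.071 and the knob 0.095. Next is the bowl.

```bash
python3 -m pendant '[{"tx":-0.026,"ty":-0.047,"tz":0,"rx":0,"ry":0,"rz":0,"grip":1},{"tx":-0.026,"ty":-0.047,"tz":-0.006,"rx":0,"ry":0,"rz":0,"grip":1},{"tx":-0.026,"ty":-0.047,"tz":-0.006,"rx":0,"ry":0,"rz":0,"grip":1},{"tx":-0.026,"ty":-0.047,"tz":-0.006,"rx":0,"ry":0,"rz":0,"grip":1},{"tx":-0.026,"ty":-0.047,"tz":-0.006,"rx":0,"ry":0,"rz":0,"grip":1},{"tx":-0.0255,"ty":-0.047,"tz":-0.006,"rx":0,"ry":0,"rz":0,"grip":1},{"tx":0,"ty":0,"tz":0,"rx":0,"ry":0,"rz":0,"grip":1},{"tx":0,"ty":0,"tz":0,"rx":0,"ry":0,"rz":0,"grip":1}]'
python3 look.py .4495 -.212 .052
cat > pad.py <<'E'
import sys
from cell import *
from h import *
# pad.py x y : disc of one colour round (x,y) at z .004 in the wrist view
s=observe();c=camera("wrist");u,v=project(c,[float(sys.argv[1]),float(sys.argv[2]),.004],s).round().astype(int)
print("px",u,v)
lab=cv2.cvtColor(c["frame"],cv2.COLOR_RGB2LAB).astype(int);m=(np.abs(lab-lab[v,u])[...,1:].sum(-1)<20).astype(np.uint8)
n,l,st,ct=cv2.connectedComponentsWithStats(m);k=l[v,u];q=plane(c,np.argwhere(l==k)[:,::-1],.004,s)[:,:2].astype(np.float32)
print(cv2.minEnclosingCircle(q),cv2.minAreaRect(q),st[k],c["frame"][v,u])
E
python3 pad.py .608 -.219
```

```text
time_s: 13.45
eef_pos: [0.4491, -0.2115, 0.1744]
tcp_rot: [-0.001, 0.707, 0.707, 0.0]
contact_force: [0.4, 0.3, -0.2]
width: 0.0856
finger_force: 0.0
ctr [ 0.4507 -0.2102] r 0.0327 rect [ 0.4507 -0.2106] [0.0644 0.0641] z 0.0504 1213 rows [242 173] [321 250]
rel to tcp [0.0016 0.0012]
[ 0.4491 -0.2115  0.1744] [-0.001  0.707  0.707  0.   ]
px 443 209
((0.6067948937416077, -0.21773241460323334), 0.04443271830677986) ((0.6076350808143616, -0.21790939569473267), (0.08852912485599518, 0.0860515907406807), 79.07792663574219) [ 397  162   92   89 6319] [186  68  52]
```

```bash
python3 -m pendant '[{"tx":0.0015,"ty":0.001,"tz":-0.04,"rx":0,"ry":0,"rz":0,"grip":1},{"tx":0,"ty":0,"tz":-0.04,"rx":0,"ry":0,"rz":0,"grip":1},{"tx":0,"ty":0,"tz":-0.035,"rx":0,"ry":0,"rz":0,"grip":1},{"tx":0,"ty":0,"tz":-0.018,"rx":0,"ry":0,"rz":0,"grip":1},{"tx":0,"ty":0,"tz":0,"rx":0,"ry":0,"rz":0,"grip":1},{"tx":0,"ty":0,"tz":0,"rx":0,"ry":0,"rz":0,"grip":0.6},{"tx":0,"ty":0,"tz":0,"rx":0,"ry":0,"rz":0,"grip":0.6},{"tx":0,"ty":0,"tz":0,"rx":0,"ry":0,"rz":0,"grip":0.6},{"tx":0,"ty":0,"tz":0,"rx":0,"ry":0,"rz":0,"grip":0.6}]' 30
```

```text
time_s: 14.68
eef_pos: [0.4516, -0.2106, 0.0434]
tcp_rot: [0.001, 0.707, 0.707, 0.001]
contact_force: [-1.0, 2.6, 6.7]
width: 0.0646
finger_force: 34.3
```

```bash
python3 -m pendant '[{"tx":0,"ty":0,"tz":0.02,"rx":0,"ry":0,"rz":0,"grip":0.6},{"tx":0,"ty":0,"tz":0.03,"rx":0,"ry":0,"rz":0,"grip":0.6},{"tx":0,"ty":0,"tz":0.03,"rx":0,"ry":0,"rz":0,"grip":0.6},{"tx":0.039,"ty":-0.002,"tz":0,"rx":0,"ry":0,"rz":0,"grip":0.6},{"tx":0.039,"ty":-0.002,"tz":0,"rx":0,"ry":0,"rz":0,"grip":0.6},{"tx":0.039,"ty":-0.002,"tz":0,"rx":0,"ry":0,"rz":0,"grip":0.6},{"tx":0.039,"ty":-0.002,"tz":0,"rx":0,"ry":0,"rz":0,"grip":0.6},{"tx":0,"ty":0,"tz":-0.03,"rx":0,"ry":0,"rz":0,"grip":0.6},{"tx":0,"ty":0,"tz":-0.03,"rx":0,"ry":0,"rz":0,"grip":0.6},{"tx":0,"ty":0,"tz":-0.01,"rx":0,"ry":0,"rz":0,"grip":0.6},{"tx":0,"ty":0,"tz":-0.003,"rx":0,"ry":0,"rz":0,"grip":0.6},{"tx":0,"ty":0,"tz":0,"rx":0,"ry":0,"rz":0,"grip":0.6},{"tx":0,"ty":0,"tz":0,"rx":0,"ry":0,"rz":0,"grip":0.6}]'
```

```text
time_s: 16.3
eef_pos: [0.6077, -0.2193, 0.0505]
tcp_rot: [0.001, 0.707, 0.707, 0.001]
contact_force: [0.2, 0.8, -1.2]
width: 0.0647
finger_force: 34.6
```

```bash
python3 -m pendant '[{"tx":0,"ty":0.001,"tz":-0.0015,"rx":0,"ry":0,"rz":0,"grip":0.6},{"tx":0,"ty":0,"tz":-0.001,"rx":0,"ry":0,"rz":0,"grip":0.6},{"tx":0,"ty":0,"tz":-0.001,"rx":0,"ry":0,"rz":0,"grip":0.6},{"tx":0,"ty":0,"tz":0,"rx":0,"ry":0,"rz":0,"grip":0.6}]'
```

```text
time_s: 16.8
eef_pos: [0.6072, -0.2178, 0.0475]
tcp_rot: [0.0, 0.707, 0.707, 0.0]
contact_force: [-2.3, -0.2, 8.1]
width: 0.0654
finger_force: 35.6
```

```bash
python3 -m pendant '[{"tx":0,"ty":0,"tz":0,"rx":0,"ry":0,"rz":0,"grip":0.85},{"tx":0,"ty":0,"tz":0,"rx":0,"ry":0,"rz":0,"grip":1},{"tx":0,"ty":0,"tz":0,"rx":0,"ry":0,"rz":0,"grip":1},{"tx":0,"ty":0,"tz":0,"rx":0,"ry":0,"rz":0,"grip":1},{"tx":0,"ty":0,"tz":0.03,"rx":0,"ry":0,"rz":0,"grip":1},{"tx":0,"ty":0,"tz":0.05,"rx":0,"ry":0,"rz":0,"grip":1},{"tx":0,"ty":0,"tz":0.06,"rx":0,"ry":0,"rz":0,"grip":1},{"tx":0,"ty":0,"tz":0,"rx":0,"ry":0,"rz":0,"grip":1}]'
python3 look.py .607 -.218 .056; python3 pad.py .607 -.255
python3 -m pendant '[{"tx":-0.002,"ty":-0.032,"tz":0,"rx":0,"ry":0,"rz":0,"grip":1},{"tx":-0.002,"ty":-0.032,"tz":0,"rx":0,"ry":0,"rz":0,"grip":1},{"tx":-0.002,"ty":-0.032,"tz":0,"rx":0,"ry":0,"rz":0,"grip":1},{"tx":-0.001,"ty":-0.0315,"tz":0,"rx":0,"ry":0,"rz":0,"grip":1},{"tx":0,"ty":0,"tz":0,"rx":0,"ry":0,"rz":0,"grip":1},{"tx":0,"ty":0,"tz":0,"rx":0,"ry":0,"rz":0,"grip":1}]'
python3 look.py .600 -.3455 .070 w4
```

```text
time_s: 17.8
eef_pos: [0.6105, -0.2187, 0.1912]
tcp_rot: [0.005, 0.707, 0.707, 0.003]
contact_force: [0.2, -0.3, -1.1]
width: 0.0851
finger_force: 0.0
ctr [ 0.6084 -0.2178] r 0.0327 rect [ 0.6082 -0.2178] [0.0646 0.0645] z 0.0544 1113 rows [237 170] [313 244]
rel to tcp [-0.0021  0.0009]
[ 0.6105 -0.2187  0.1912] [0.005 0.707 0.707 0.003]
px 277 232
((0.608136773109436, -0.23152315616607666), 0.03494638577103615) ((0.6079534292221069, -0.23371656239032745), (0.06496754288673401, 0.06896435469388962), 89.9343490600586) [ 244  180   69   63 2078] [60 27 22]
time_s: 18.65
eef_pos: [0.5994, -0.344, 0.1841]
tcp_rot: [-0.002, 0.707, 0.707, 0.0]
contact_force: [0.4, 0.4, 0.6]
width: 0.0853
finger_force: 0.0
ctr [ 0.6025 -0.3448] r 0.0309 rect [ 0.6027 -0.3449] [0.0604 0.0607] z 0.0684 1213 rows [245 179] [322 254]
rel to tcp [ 0.0031 -0.0008]
[ 0.5994 -0.344   0.1841] [-0.002  0.707  0.707  0.   ]
```

View pics/w4.png

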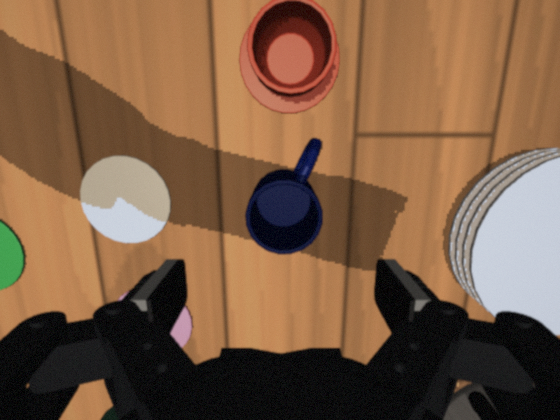

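The wrist view shows the navy mug rim at (284,212) with its handle at (315,145), clear of the fingers. The red bowl on its pad at (291,60) looks centred. Next I grasp the mug.

```bash
python3 -m pendant '[{"tx":0.0027,"ty":-0.001,"tz":-0.04,"rx":0,"ry":0,"rz":0,"grip":1},{"tx":0,"ty":0,"tz":-0.04,"rx":0,"ry":0,"rz":0,"grip":1},{"tx":0,"ty":0,"tz":-0.04,"rx":0,"ry":0,"rz":0,"grip":1},{"tx":0,"ty":0,"tz":-0.021,"rx":0,"ry":0,"rz":0,"grip":1},{"tx":0,"ty":0,"tz":0,"rx":0,"ry":0,"rz":0,"grip":1},{"tx":0,"ty":0,"tz":0,"rx":0,"ry":0,"rz":0,"grip":0.6},{"tx":0,"ty":0,"tz":0,"rx":0,"ry":0,"rz":0,"grip":0.6},{"tx":0,"ty":0,"tz":0,"rx":0,"ry":0,"rz":0,"grip":0.6},{"tx":0,"ty":0,"tz":0,"rx":0,"ry":0,"rz":0,"grip":0.6}]' 30
```

```text
time_s: 19.82
eef_pos: [0.6039, -0.347, 0.047]
tcp_rot: [0.002, 0.707, 0.707, 0.001]
contact_force: [-0.9, 1.2, 6.4]
width: 0.0618
finger_force: 33.7
```

```bash
python3 -m pendant '[{"tx":0,"ty":0,"tz":0.02,"rx":0,"ry":0,"rz":0,"grip":0.6},{"tx":0,"ty":0,"tz":0.04,"rx":0,"ry":0,"rz":0,"grip":0.6},{"tx":0,"ty":0,"tz":0.04,"rx":0,"ry":0,"rz":0,"grip":0.6},{"tx":0,"ty":0,"tz":0.03,"rx":0,"ry":0,"rz":0,"grip":0.6},{"tx":-0.006,"ty":0.026,"tz":0.01,"rx":0,"ry":0,"rz":0,"grip":0.6},{"tx":-0.0112,"ty":0.05,"tz":0,"rx":0,"ry":0,"rz":0,"grip":0.6},{"tx":-0.0112,"ty":0.05,"tz":0,"rx":0,"ry":0,"rz":0,"grip":0.6},{"tx":-0.0112,"ty":0.05,"tz":0,"rx":0,"ry":0,"rz":0,"grip":0.6},{"tx":-0.0112,"ty":0.05,"tz":0,"rx":0,"ry":0,"rz":0,"grip":0.6},{"tx":-0.0112,"ty":0.05,"tz":0,"rx":0,"ry":0,"rz":0,"grip":0.6},{"tx":-0.0112,"ty":0.05,"tz":0,"rx":0,"ry":0,"rz":0,"grip":0.6},{"tx":-0.0112,"ty":0.05,"tz":0,"rx":0,"ry":0,"rz":0,"grip":0.6},{"tx":-0.0112,"ty":0.05,"tz":0,"rx":0,"ry":0,"rz":0,"grip":0.6},{"tx":-0.0112,"ty":0.05,"tz":0,"rx":0,"ry":0,"rz":0,"grip":0.6},{"tx":-0.0112,"ty":0.05,"tz":0,"rx":0,"ry":0,"rz":0,"grip":0.6},{"tx":-0.0112,"ty":0.05,"tz":0,"rx":0,"ry":0,"rz":0,"grip":0.6},{"tx":-0.0112,"ty":0.05,"tz":0,"rx":0,"ry":0,"rz":0,"grip":0.6},{"tx":-0.0112,"ty":0.05,"tz":0,"rx":0,"ry":0,"rz":0,"grip":0.6},{"tx":0,"ty":0,"tz":0,"rx":0,"ry":0,"rz":0,"grip":0.6},{"tx":0,"ty":0,"tz":0,"rx":0,"ry":0,"rz":0,"grip":0.6}]'
python3 pad.py .446 .346; python3 look.py .446 .346 .205
```

```text
time_s: 22.32
eef_pos: [0.4511, 0.3291, 0.1854]
tcp_rot: [0.0, 0.707, 0.707, 0.0]
contact_force: [0.2, -1.1, -2.3]
width: 0.0619
finger_force: 33.8
px 274 181
((0.4668869078159332, 0.3460709750652313), 0.06543616950511932) ((0.4625187814235687, 0.3519749045372009), (0.09738439321517944, 0.11699230968952179), 69.26709747314453) [ 229  133  128  105 7711] [ 92 102 171]
ctr [0.4526 0.3389] r 0.043 rect [0.4556 0.3329] [0.0726 0.0616] z 0.2064 6059 rows [163 204] [400 356]
rel to tcp [0.0011 0.0107]
[0.4515 0.3282 0.1853] [ 0.001  0.708  0.707 -0.   ]
```

```bash
python3 -m pendant '[{"tx":-0.0055,"ty":0.0165,"tz":0,"rx":0,"ry":0,"rz":0,"grip":0.6},{"tx":0,"ty":0,"tz":-0.04,"rx":0,"ry":0,"rz":0,"grip":0.6},{"tx":0,"ty":0,"tz":-0.04,"rx":0,"ry":0,"rz":0,"grip":0.6},{"tx":0,"ty":0,"tz":-0.03,"rx":0,"ry":0,"rz":0,"grip":0.6},{"tx":0,"ty":0,"tz":-0.014,"rx":0,"ry":0,"rz":0,"grip":0.6},{"tx":0,"ty":0,"tz":-0.005,"rx":0,"ry":0,"rz":0,"grip":0.6},{"tx":0,"ty":0,"tz":0,"rx":0,"ry":0,"rz":0,"grip":0.6},{"tx":0,"ty":0,"tz":0,"rx":0,"ry":0,"rz":0,"grip":0.6}]'
python3 - <<'E'
from cell import *
import cv2
F=camera("scene")["frame"][170:300,300:480];cv2.imwrite("pics/s2.png",cv2.resize(F,None,fx=3.5,fy=3.5)[:,:,::-1])
E
```

```text
time_s: 23.42
eef_pos: [0.4463, 0.3466, 0.0569]
tcp_rot: [0.0, 0.707, 0.707, 0.001]
contact_force: [1.5, 0.3, -2.3]
width: 0.0621
finger_force: 33.8
```

View pics/s2.png

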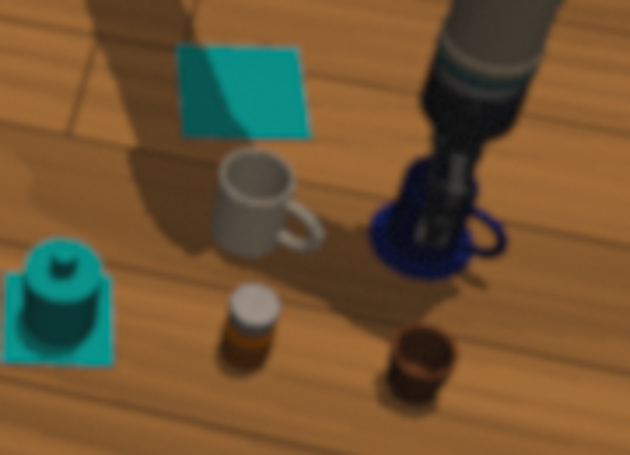

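The scene crop shows the navy mug upright over its pad at about (430,230), and the jar with its lid seated at (65,290).

```bash
python3 -m pendant '[{"tx":0,"ty":-0.0015,"tz":-0.003,"rx":0,"ry":0,"rz":0,"grip":0.6},{"tx":0,"ty":0,"tz":-0.0015,"rx":0,"ry":0,"rz":0,"grip":0.6},{"tx":0,"ty":0,"tz":-0.001,"rx":0,"ry":0,"rz":0,"grip":0.6},{"tx":0,"ty":0,"tz":0,"rx":0,"ry":0,"rz":0,"grip":0.6},{"tx":0,"ty":0,"tz":0,"rx":0,"ry":0,"rz":0,"grip":0.6}]'
```

```text
time_s: 24.1
eef_pos: [0.4456, 0.3443, 0.051]
tcp_rot: [0.0, 0.707, 0.707, -0.0]
contact_force: [-1.1, -1.7, 5.2]
width: 0.0616
finger_force: 34.2
```

```bash
python3 -m pendant '[{"tx":0,"ty":0,"tz":0,"rx":0,"ry":0,"rz":0,"grip":0.85},{"tx":0,"ty":0,"tz":0,"rx":0,"ry":0,"rz":0,"grip":1},{"tx":0,"ty":0,"tz":0,"rx":0,"ry":0,"rz":0,"grip":1},{"tx":0,"ty":0,"tz":0,"rx":0,"ry":0,"rz":0,"grip":1},{"tx":0,"ty":0,"tz":0.03,"rx":0,"ry":0,"rz":0,"grip":1},{"tx":0,"ty":0,"tz":0.05,"rx":0,"ry":0,"rz":0,"grip":1},{"tx":0,"ty":0,"tz":0.055,"rx":0,"ry":0,"rz":0,"grip":1},{"tx":0,"ty":0,"tz":0,"rx":0,"ry":0,"rz":0,"grip":1}]'
python3 look.py .446 .346 .074
python3 -m pendant '[{"tx":0.006,"ty":-0.0355,"tz":0,"rx":0,"ry":0,"rz":0,"grip":1},{"tx":0.006,"ty":-0.0355,"tz":0,"rx":0,"ry":0,"rz":0,"grip":1},{"tx":0.006,"ty":-0.0355,"tz":0,"rx":0,"ry":0,"rz":0,"grip":1},{"tx":0.006,"ty":-0.0355,"tz":0,"rx":0,"ry":0,"rz":0,"grip":1},{"tx":0,"ty":0,"tz":0,"rx":0,"ry":0,"rz":0,"grip":1},{"tx":0,"ty":0,"tz":0,"rx":0,"ry":0,"rz":0,"grip":1}]'
python3 look.py .469 .202 .070 w5
```

```text
time_s: 25.1
eef_pos: [0.4477, 0.3466, 0.1896]
tcp_rot: [0.0, 0.707, 0.707, 0.005]
contact_force: [0.8, -0.2, 0.1]
width: 0.0851
finger_force: 0.0
ctr [0.4464 0.3461] r 0.0309 rect [0.4465 0.346 ] [0.0607 0.0605] z 0.0724 1218 rows [238 179] [315 253]
rel to tcp [-0.0013 -0.0004]
[0.4477 0.3466 0.1896] [0.    0.707 0.707 0.005]
time_s: 25.9
eef_pos: [0.469, 0.2028, 0.1844]
tcp_rot: [-0.001, 0.707, 0.707, -0.001]
contact_force: [-0.3, 0.6, 0.0]
width: 0.0851
finger_force: 0.0
ctr [0.4703 0.2038] r 0.0307 rect [0.4701 0.2037] [0.0599 0.0601] z 0.0683 1215 rows [243 177] [319 251]
rel to tcp [0.0013 0.001 ]
[0.469  0.2028 0.1844] [-0.001  0.707  0.707 -0.001]
```

View pics/w5.png

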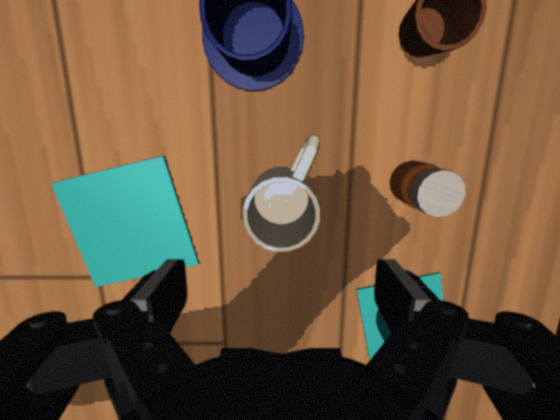

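The navy mug is centred on its pad. The cream mug's rim is at (281,214) with its handle at (306,155), clear of the fingers. Next I grasp the cream mug.

```bash
python3 -m pendant '[{"tx":0.0011,"ty":0.001,"tz":-0.04,"rx":0,"ry":0,"rz":0,"grip":1},{"tx":0,"ty":0,"tz":-0.04,"rx":0,"ry":0,"rz":0,"grip":1},{"tx":0,"ty":0,"tz":-0.04,"rx":0,"ry":0,"rz":0,"grip":1},{"tx":0,"ty":0,"tz":-0.021,"rx":0,"ry":0,"rz":0,"grip":1},{"tx":0,"ty":0,"tz":0,"rx":0,"ry":0,"rz":0,"grip":1},{"tx":0,"ty":0,"tz":0,"rx":0,"ry":0,"rz":0,"grip":0.6},{"tx":0,"ty":0,"tz":0,"rx":0,"ry":0,"rz":0,"grip":0.6},{"tx":0,"ty":0,"tz":0,"rx":0,"ry":0,"rz":0,"grip":0.6},{"tx":0,"ty":0,"tz":0,"rx":0,"ry":0,"rz":0,"grip":0.6}]' 30
```

```text
time_s: 27.08
eef_pos: [0.4709, 0.2043, 0.0454]
tcp_rot: [0.0, 0.707, 0.707, 0.001]
contact_force: [-2.3, 1.5, 7.4]
width: 0.0618
finger_force: 33.8
```

```bash
python3 -m pendant '[{"tx":0,"ty":0,"tz":0.02,"rx":0,"ry":0,"rz":0,"grip":0.6},{"tx":0,"ty":0,"tz":0.04,"rx":0,"ry":0,"rz":0,"grip":0.6},{"tx":0,"ty":0,"tz":0.04,"rx":0,"ry":0,"rz":0,"grip":0.6},{"tx":0,"ty":0,"tz":0.02,"rx":0,"ry":0,"rz":0,"grip":0.6},{"tx":-0.0022,"ty":-0.026,"tz":0,"rx":0,"ry":0,"rz":0,"grip":0.6},{"tx":-0.0022,"ty":-0.05,"tz":0,"rx":0,"ry":0,"rz":0,"grip":0.6},{"tx":-0.0022,"ty":-0.05,"tz":0,"rx":0,"ry":0,"rz":0,"grip":0.6},{"tx":-0.0022,"ty":-0.05,"tz":0,"rx":0,"ry":0,"rz":0,"grip":0.6},{"tx":-0.0022,"ty":-0.05,"tz":0,"rx":0,"ry":0,"rz":0,"grip":0.6},{"tx":-0.0022,"ty":-0.05,"tz":0,"rx":0,"ry":0,"rz":0,"grip":0.6},{"tx":-0.0022,"ty":-0.05,"tz":0,"rx":0,"ry":0,"rz":0,"grip":0.6},{"tx":-0.0022,"ty":-0.05,"tz":0,"rx":0,"ry":0,"rz":0,"grip":0.6},{"tx":-0.0022,"ty":-0.05,"tz":0,"rx":0,"ry":0,"rz":0,"grip":0.6},{"tx":-0.0022,"ty":-0.05,"tz":0,"rx":0,"ry":0,"rz":0,"grip":0.6},{"tx":-0.0022,"ty":-0.05,"tz":0,"rx":0,"ry":0,"rz":0,"grip":0.6},{"tx":-0.0022,"ty":-0.025,"tz":0,"rx":0,"ry":0,"rz":0,"grip":0.6},{"tx":0,"ty":0,"tz":0,"rx":0,"ry":0,"rz":0,"grip":0.6},{"tx":0,"ty":0,"tz":0,"rx":0,"ry":0,"rz":0,"grip":0.6}]'
```

```text
time_s: 29.32
eef_pos: [0.4441, -0.3464, 0.1642]
tcp_rot: [-0.0, 0.707, 0.707, 0.0]
contact_force: [-0.3, -0.6, -3.3]
width: 0.0622
finger_force: 34.2
```

```bash
python3 -m pendant '[{"tx":0.0005,"ty":0,"tz":-0.035,"rx":0,"ry":0,"rz":0,"grip":0.6},{"tx":0,"ty":0,"tz":-0.035,"rx":0,"ry":0,"rz":0,"grip":0.6},{"tx":0,"ty":0,"tz":-0.025,"rx":0,"ry":0,"rz":0,"grip":0.6},{"tx":0,"ty":0,"tz":-0.01,"rx":0,"ry":0,"rz":0,"grip":0.6},{"tx":0,"ty":0,"tz":-0.005,"rx":0,"ry":0,"rz":0,"grip":0.6},{"tx":0,"ty":0,"tz":0,"rx":0,"ry":0,"rz":0,"grip":0.6},{"tx":0,"ty":0,"tz":0,"rx":0,"ry":0,"rz":0,"grip":0.6}]'
```

```text
time_s: 30.2
eef_pos: [0.4453, -0.3478, 0.0552]
tcp_rot: [0.001, 0.707, 0.707, 0.0]
contact_force: [-0.1, -0.3, -3.2]
width: 0.0621
finger_force: 34.2
```

```bash
python3 -m pendant '[{"tx":0,"ty":0.001,"tz":-0.003,"rx":0,"ry":0,"rz":0,"grip":0.6},{"tx":0,"ty":0,"tz":-0.002,"rx":0,"ry":0,"rz":0,"grip":0.6},{"tx":0,"ty":0,"tz":-0.001,"rx":0,"ry":0,"rz":0,"grip":0.6},{"tx":0,"ty":0,"tz":0,"rx":0,"ry":0,"rz":0,"grip":0.6},{"tx":0,"ty":0,"tz":0,"rx":0,"ry":0,"rz":0,"grip":0.6}]'
```

```text
time_s: 30.82
eef_pos: [0.4448, -0.3465, 0.0495]
tcp_rot: [0.0, 0.707, 0.707, -0.0]
contact_force: [-2.1, 0.9, 7.8]
width: 0.0617
finger_force: 34.9
```

```bash
python3 -m pendant '[{"tx":0,"ty":0,"tz":0,"rx":0,"ry":0,"rz":0,"grip":0.85},{"tx":0,"ty":0,"tz":0,"rx":0,"ry":0,"rz":0,"grip":1},{"tx":0,"ty":0,"tz":0,"rx":0,"ry":0,"rz":0,"grip":1},{"tx":0,"ty":0,"tz":0,"rx":0,"ry":0,"rz":0,"grip":1},{"tx":0,"ty":0,"tz":0.03,"rx":0,"ry":0,"rz":0,"grip":1},{"tx":0,"ty":0,"tz":0.05,"rx":0,"ry":0,"rz":0,"grip":1},{"tx":0,"ty":0,"tz":0.06,"rx":0,"ry":0,"rz":0,"grip":1},{"tx":0,"ty":0,"tz":0,"rx":0,"ry":0,"rz":0,"grip":1}]'
python3 look.py .445 -.347 .074
python3 -m pendant '[{"tx":-0.02,"ty":-0.03,"tz":0.04,"rx":0,"ry":0,"rz":0,"grip":1},{"tx":-0.02,"ty":-0.05,"tz":0.03,"rx":0,"ry":0,"rz":0,"grip":1},{"tx":-0.02,"ty":-0.05,"tz":0,"rx":0,"ry":0,"rz":0,"grip":1},{"tx":-0.02,"ty":-0.04,"tz":0,"rx":0,"ry":0,"rz":0,"grip":1},{"tx":0,"ty":0,"tz":0,"rx":0,"ry":0,"rz":0,"grip":1},{"tx":0,"ty":0,"tz":0,"rx":0,"ry":0,"rz":0,"grip":1}]'
python3 - <<'E'
from cell import *
from h import *
c=camera("top");P=cloud(c);z=P[...,2]
for n,x,y,h in[("jarlid",.605,.07,.071),("knob",.605,.07,.095),("bowl",.608,-.218,.056),("navy",.446,.346,.074),("cream",.445,-.347,.074)]:
    m=(np.abs(z-h-.002)<.005)&(np.hypot(P[...,0]-x,P[...,1]-y)<.045)
    q=plane(c,np.argwhere(m)[:,::-1],h)[:,:2].astype(np.float32);r=cv2.minAreaRect(q);print(n,np.round(r[0],4),np.round(r[1],3),m.sum())
F=c["frame"];hsv=cv2.cvtColor(F,cv2.COLOR_RGB2HSV);k=(hsv[...,1]<70).astype(np.uint8)
n,l,st,ct=cv2.connectedComponentsWithStats(k);q=plane(c,np.argwhere(l==l[139,293])[:,::-1],.005)[:,:2].astype(np.float32);print("coaster",cv2.minEnclosingCircle(q))
cv2.imwrite("pics/top1.png",cv2.resize(F[100:300,90:490],None,fx=2,fy=2)[:,:,::-1])
E
```

```text
time_s: 31.82
eef_pos: [0.4475, -0.348, 0.1929]
tcp_rot: [0.005, 0.707, 0.707, 0.001]
contact_force: [-0.9, -0.7, 0.2]
width: 0.0857
finger_force: 0.0
ctr [ 0.4461 -0.3473] r 0.0309 rect [ 0.4454 -0.3473] [0.0599 0.0611] z 0.0723 1175 rows [238 175] [313 249]
rel to tcp [-0.0015  0.0007]
[ 0.4475 -0.348   0.1929] [0.005 0.707 0.707 0.001]
time_s: 32.62
eef_pos: [0.3647, -0.5152, 0.2567]
tcp_rot: [-0.002, 0.707, 0.707, 0.001]
contact_force: [0.4, -0.1, 0.2]
width: 0.0857
finger_force: 0.0
jarlid [0.6042 0.0679] [0.059 0.06 ] 369
knob [0.6051 0.0695] [0.02  0.019] 60
bowl [ 0.607  -0.2193] [0.063 0.065] 118
navy [0.4454 0.3441] [0.059 0.061] 128
cream [ 0.4447 -0.348 ] [0.058 0.059] 129
coaster ((0.598475456237793, -0.07140311598777771), 0.045734792947769165)
```

View pics/top1.png

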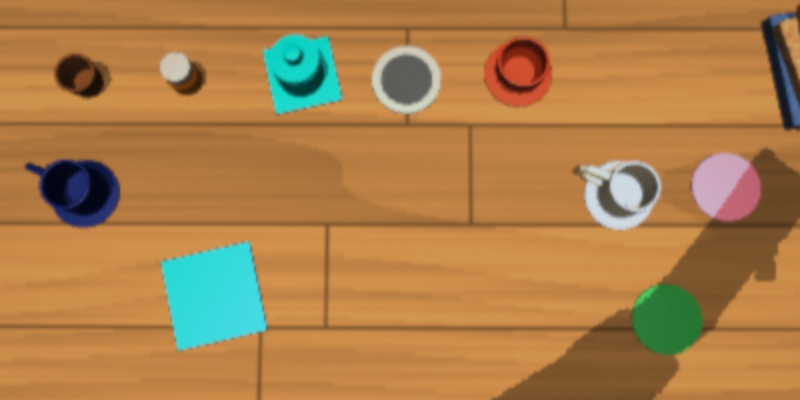

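The final top view shows every piece upright and within about 3 mm of its pad's centre. The lidded jar is at crop (295,65), bowl (520,65), navy mug (68,185) and cream mug (625,190). The coaster at (406,80) has not moved, so I'm handing in.

```bash
python3 -c "
from cell import *
print(sign_off())"
```

```text
the job is handed in; nothing more can be done
None
```

I handed the job in at about 33 s: the jar (lid seated), bowl and both mugs stand upright within about 3 mm of their pad centres and the coaster has not moved, by my camera checks; sign-off returned no verdict.

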